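Take a half-aperture reading on the photometer

TASK

A sample vial already stands in the photometer's chamber. Press the chamber's black lid down until it snaps past its catch and lies fully shut, and only then, so that no room light reaches the detector, draw the red shutter tab against its spring towards the front of the instrument until its pointer stands at the long middle line of the scale, half open, without ever opening it well past half. The shutter springs shut when let go, so finish while still holding it steady at half with the fingers, and leave the other things on the bench where they are.

Things in the scene. Friction and masses are not known exactly. Their poses are not given: they have to be found in the camera images.
- photometer: bench photometer, fixed: base plate 160 (x) x 250 (y) mm; from its left (+y) a white sample chamber (x -65..65, y 15..115, rim z 100 mm), a grey shutter unit (y -31..15, deck z 100, rails to z 106) and a black detector tube (to z 94). Origin on the bench under the plate's centre; x from its front (operator's side) to its back, y left, z up; turned up to 0.35 rad
- chamber_lid (a joint): angle of the chamber's black lid, rad: 0 fully shut, grows as it is lifted; hinged along the photometer's y at its back. It starts open at 0.35 to 0.9 and its stiff hinge keeps it where it is left (about 1 N at the front edge moves it). Slab 132 mm from hinge to front edge, 99 mm wide, 12 mm thick; its top is 112 mm above the bench when shut
- lid_front (a point): point on the middle of the lid's outer (upper) face, 117 mm from the hinge axis and 15 mm from the front edge: the place to press. It lies 9 mm above the hinge axis, square to the lid, and moves with the lid.
- lid_hinge (a point): point on the lid's hinge axis at the middle of its width; photometer frame (62, 65, 104) mm. Its own y axis is the hinge axis
- lid_catch (a point): sprung ball catch in the middle of the chamber's front wall, photometer frame (-59, 65, 92) mm. The closing lid meets it at about 0.10 rad and rests there; it must be pressed on past it (some 6 to 7 N at the front edge). Past about 0.05 rad it snaps to 0 and stays shut
- shutter (a joint): travel of the sprung shutter, m: 0 shut (its spring holds it there), 0.024 half open (pointer at the long middle line), 0.048 fully open; grows as the tab is drawn to the photometer's front (-x of its frame). The spring pulls back with 3 N at 0, 7.8 N at half, 12.6 N fully open
- shutter_tab: red upright finger tab on the shutter, 12 mm thick along the slide (x), 22 mm wide (y), 30 mm high. Origin: centre of its foot, 104 mm above the bench, photometer frame (24, -3) mm when shut; axes parallel to the photometer's. Can be pinched from above across its 12 mm, or pulled from behind. A thin red pointer on it reaches over the right rail to a white scale
- half_mark (a point): long middle line of the white scale on the shutter deck, right of the tab: half open. Photometer frame (0, -25, 101) mm; shorter end lines 24 mm behind it (shut) and before it (open)
- vial_orange: bystander: capped vial with an orange top, 28 mm across, 60 mm high, origin at the centre of its underside; leave alone
- vial_green: bystander: capped amber vial with a green top, 28 mm across, 60 mm high, origin at the centre of its underside; leave alone
- amber_bottle: bystander: square brown bottle 43 x 43 x 84 mm, origin at the centre of its underside; leave alone
- pipette: bystander: white and blue pipette lying on the bench, 38 x 167 x 27 mm, origin at the centre of its underside; leave alone
- small_beaker: bystander: small clear beaker 55 mm across, 69 mm high, origin at the centre of its underside; leave alone

How it is judged:
By the outcome, as a careful person would: the job done as asked, in the order asked, and still so for the second after the job is handed in, while the arm keeps its last pose, push and grip.
It also fails if it takes over 42 s, if anything falls off the work surface, if the arm or the gripper's body presses on something with over 40 N, if the wrist force passes 120 N, or if a joint passes its speed limit or range.

ROBOT

A 6-joint arm with a two-finger parallel gripper is mounted at the origin on a cart in front of the work surface, level with it; the furniture and walls round the work are solid. World frame = base frame: x ahead of the robot, y to its left, z up, the work surface at z = 0. Lengths are in m, angles in rad, forces in N, time in s.
With the tool pointing down it reaches from about 0.25 to 0.775 m from the base axis. Payload 4 kg.
Tool frame: the origin (TCP) lies midway between the tips of the shut fingers; the grasp point (between the pads) lies 19 mm behind it (robot.tcp_to_grasp is the z of the grasp point in the tool frame, in m); z points along the fingers, y is the line along which they close (so a half turn about z gives the same grasp; the last joint's range is limited). The gripper opens to 94 mm and grips with 3 to 60 N. Pads are 16 mm wide; open, the fingers measure 119 mm over their backs; the gripper's body (75 mm by 177 mm) begins 78 mm behind the grasp point.
Start: joints at [-1.256, 0.087, 1.371, -0, 1.684, -0.103], TCP at [0.223, -0.503, 0.206] pointing down, gripper open.
Joint ranges: [-3.1, 3.1], [-0.76, 2.03], [0.27, 2.55], [-1.08, 4.22], [0.17, 2.65], [-2.57, 2.57]. Speed limits (rad/s): [2.79, 2.79, 3.14, 3.14, 3.14, 3.14].

INTERFACE

Orientations are given as [roll, pitch, yaw] about the fixed x, y, z axes, in that order (R = Rz(yaw) Ry(pitch) Rx(roll)).
In Python, from bench import robot gives the robot as it stands. The module is installed in compiled form; this text tells all that it offers.
- The arm moves only by the tool move_arm, never from a script. Its argument "motion" is one flat list of numbers, 7 for each row, row after row: the turn, a rotation vector about the tool's x, y, z in units of 45 degrees (1.0 is 45 degrees), then the shift along the tool's x, y, z in units of 100 mm (1.0 is 100 mm), then the opening, from 0 (shut) to 1 (fully open). A call has 1 to 12 rows; each row shifts and turns the commanded pose from where the row before left it, along the tool's axes as they then stand; what a row does not reach is not made up. A row lasts 1/12 s, in which the tool goes at most 41.7 mm and 7.16 degrees, less where a joint would pass 70% of its speed; a pose out of reach is approached as far as the arm can. A call with a number of a shift or a turn outside -1 to 1 is refused whole. A call with a gripper value outside its range is refused whole. The fingers move at their own pace and stop on an object; the grip force is fixed at half the most. Time passes only in rows, so rows that do not move let the fingers close. It gives the time, the measured TCP pose, the force, the opening and the grip force at its end, in the units of the state.
- robot.get_obs(): the state, without advancing time (a new reading comes with each control period).
- robot.snapshot(name): name is "side" or "top" or "wrist"; returns the picture (480x640x3 uint8, red, green, blue); there is no depth.
- robot.get_calibration(name): a dict with "fx", "fy", "cx", "cy" (pixels), "R" (3x3) and "t" (3): a world point X has camera coordinates R X + t. Camera axes: x right, y down, z forward; pixel columns grow to the right and rows downward; lengths in m; the calibration is good to about 2 mm. A picture is of the moment at which its call begins: read the wrist's pose just before it. get_calibration takes no time and is no camera call; for the wrist camera it gives the pose at the moment of the call.
- robot.close_job(): hands the job in; it is judged then, once.
The state is a dict: "time": time; "joint_positions": joint angles; "qvel": joint speeds; "joint_torque": joint torques, N m; "tool_pos": TCP position; "ee_rot": TCP orientation; "wrist_force": force on the tool from outside, world axes, zero at the start; "wrist_torque": the same for the moment, N m; "width": finger opening in m; "finger_force": force on a finger pad.
Only numpy, scipy, OpenCV 4.12 (cv2) and the standard library are available. Lean on these libraries where they do the work, as an engineer would, in place of code of your own. Each camera call takes 0.05 s, during which the arm holds its last target. There are 200 camera calls.

## Working session

There is one attempt and no reset: what is moved stays moved. The work goes in short steps, Python scripts to look and compute and a tool call to move; the robot and the scene stay as the last step left them, time stands still between calls to the robot, and variables do not carry over. Pictures are saved under pics/ and viewed, at most 10 in all, crops included, and the job is handed in when it is done.

Besides the shell and the picture viewer there is one more tool, called after "Emit:" by a JSON object that holds its "op" and its "data". move_arm: Moves the arm, as the interface text tells. Shifts and turns lie within -1 to 1; 1 stands for 100 mm of shift or 45 degrees of turn. Its arguments: {"type":"object","properties":{"motion":{"type":"array","items":{"type":"number"}}},"required":["motion"]}

```bash
mkdir -p pics
cat > h.py <<'E'
import numpy as np, cv2
from scipy.spatial.transform import Rotation as Ro
from bench import robot
def snap(n,f): cv2.imwrite('pics/'+f, robot.snapshot(n)[:,:,::-1])
def proj(c,X):
    X=np.atleast_2d(X); q=X@np.array(c['R']).T+np.array(c['t'])
    return np.c_[c['fx']*q[:,0]/q[:,2]+c['cx'], c['fy']*q[:,1]/q[:,2]+c['cy']]
def back(c,u,v,z):
    R=np.array(c['R']);t=np.array(c['t']); o=-R.T@t
    d=R.T@np.array([(u-c['cx'])/c['fx'],(v-c['cy'])/c['fy'],1]); return o+d*(z-o[2])/d[2]
E
python3 - <<'E'
from h import *
snap('top','t1.png');snap('side','s1.png')
for n in('top','side'):
    c=robot.get_calibration(n);print(n,c['fx'],-np.array(c['R']).T@c['t'],np.round(c['R'],2).tolist())
print(robot.get_obs(), robot.tcp_to_grasp)
E
```

```text
top 461.9473127560291 [ 0.37005869 -0.00835     1.14637135] [[0.0, -1.0, -0.01], [-0.99, -0.0, -0.15], [0.15, 0.01, -0.99]]
side 552.856191590096 [ 0.33502442 -1.02515599  0.63779039] [[0.98, -0.2, -0.01], [-0.1, -0.45, -0.88], [0.17, 0.87, -0.47]]
{'time': 0.1, 'joint_positions': array([-1.25611827e+00,  8.78978565e-02,  1.37206922e+00, -1.05326557e-05,
        1.68358284e+00, -1.03126130e-01]), 'qvel': array([-0.00030327, -0.00013656, -0.00437919,  0.00023765, -0.00205298,
        0.002208  ]), 'joint_torque': array([ 2.44968629e-03, -3.41252840e+01, -3.03301191e+01,  7.19933328e-02,
        3.04898189e-02, -8.86861085e-05]), 'tool_pos': array([ 0.22299568, -0.50224294,  0.20442925]), 'ee_rot': array([-3.13964471e+00, -1.91074519e-04,  4.17802824e-01]), 'wrist_force': array([0.02263812, 0.01849668, 0.73905589]), 'wrist_torque': array([-1.45680423e-02, -3.09474039e-02, -3.72774958e-05]), 'finger_force': 0.0, 'width': 0.09373879195324891} -0.0188
```

View pics/t1.png

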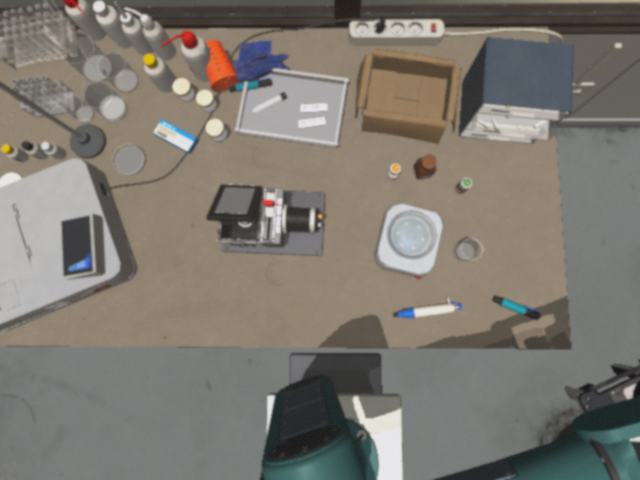

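View pics/s1.png

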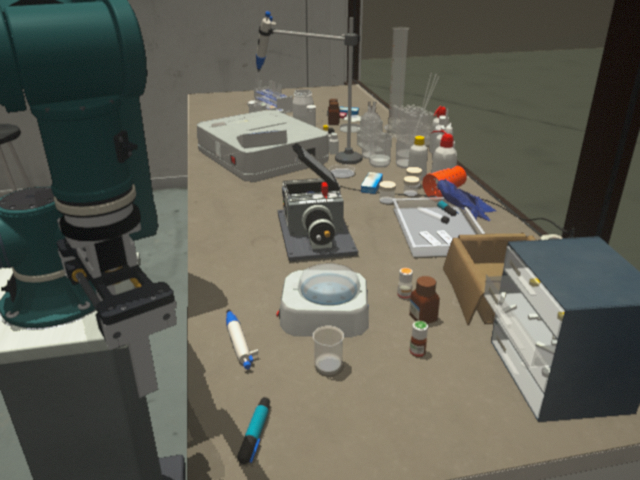

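The photometer is at about (272,220) in the top view and (316,220) in the side view, with the lid raised and the red tab at (268,203) in the top view. I'll enlarge both.

Run:
```python
from h import *
a=cv2.imread('pics/t1.png')[172:268,200:340]; b=cv2.imread('pics/s1.png')[135:265,265:365]
a=cv2.resize(a,None,fx=5.5,fy=5.5,interpolation=cv2.INTER_CUBIC);cv2.imwrite('pics/t1c.png',a)
b=cv2.resize(b,None,fx=4.5,fy=4.5,interpolation=cv2.INTER_CUBIC);cv2.imwrite('pics/s1c.png',b)
```

```text
(no output)
```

View pics/t1c.png

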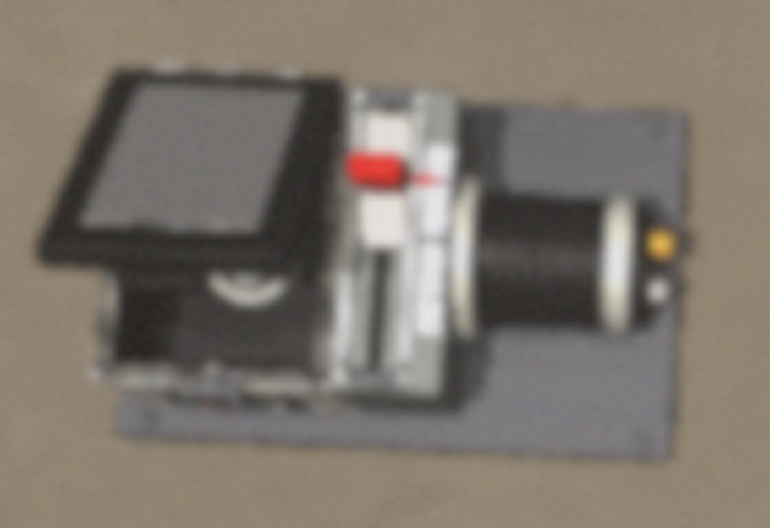

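View pics/s1c.png

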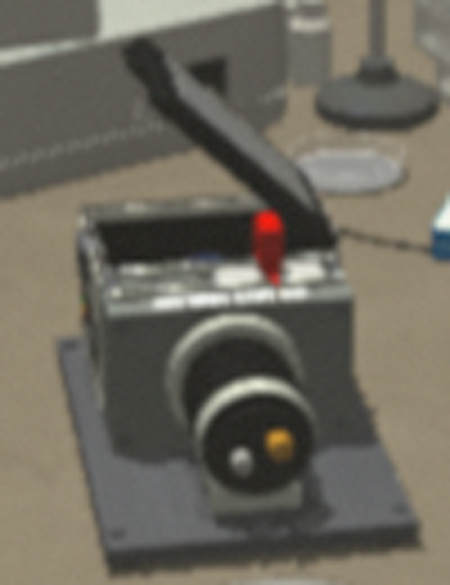

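Run:
```python
from h import *
from scipy.optimize import least_squares
ct,cs=robot.get_calibration('top'),robot.get_calibration('side')
def lid(d,y,hh,a): return [62-d*np.cos(a)-hh*np.sin(a)*-1*1 if 0 else 62-d*np.cos(a)+hh*np.sin(a),65+y,104+d*np.sin(a)+hh*np.cos(a)]
T=lambda u,v:(200+u/5.5,172+v/5.5); S=lambda u,v:(265+u/4.5,135+v/4.5)
def obs(a,h): return [
 (ct,[80,-125,h],T(688,112)),(ct,[-80,-125,h],T(668,460)),(ct,[-80,125,h],T(120,435)),
 (ct,[24,-3,134],T(376,165)),(ct,[0,-25,101],T(432,240)),(ct,[24,-25,106],T(430,180)),
 (ct,lid(132,49.5,9,a),T(45,243)),(ct,lid(132,-49.5,9,a),T(272,238)),
 (cs,[24,-3,134],S(268,218)),(cs,[-80,-125,h],S(108,548)),(cs,[80,-125,h],S(418,522)),
 (cs,[-80,125,h],S(60,340)),(cs,lid(132,-49.5,9,a),S(165,68))]
def f(p):
    x,y,th,a,h=p; R=Ro.from_euler('z',th).as_matrix(); r=[]
    for c,X,uv in obs(a,h*100):
        W=R@np.array(X)/1000+[x,y,0]; r+=list(proj(c,W)[0]-uv)
    return np.array(r)
s=least_squares(f,[.4,.1,0,.6,.1],loss='soft_l1');print(s.x);print(np.round(f(s.x).reshape(-1,2),1).tolist())
```

```text
[ 0.5668164   0.15046715 -0.03857299  0.80234944  0.15070241]
[[-0.5, -0.6], [0.3, -0.4], [-1.2, 0.1], [-0.6, -0.3], [0.2, -0.4], [0.9, -0.1], [-3.1, -1.7], [3.0, 1.0], [-0.5, 0.4], [-1.3, 0.8], [0.0, 0.2], [-1.9, -0.6], [0.7, 3.5]]
```

Emit:
{"op": "move_arm", "data": {"motion": [0,0,-0.158,0,0,-0.1,0,0,0,-0.158,0,0,-0.1,0,0,0,-0.158,0,0,-0.1,0,0,0,-0.158,0,0,-0.1,0,0,0,-0.158,0,0,-0.1,0,0,0,-0.158,0,0,-0.1,0,0,0,-0.158,0,0,-0.1,0,0,0,-0.158,0,0,0,0,0,0,-0.154,0,0,0,0]}}

```text
time: 0.85
tool_pos: [0.2232, -0.5029, 0.2759]
ee_rot: [3.141, 0.001, 1.538]
wrist_force: [-0.5, -0.4, -0.7]
width: 0.0374
finger_force: 0.0
```

Emit:
{"op": "move_arm", "data": {"motion": [0,0,0,0.365,0.16,0,0,0,0,0,0.365,0.16,0,0,0,0,0,0.365,0.16,0,0,0,0,0,0.365,0.16,0,0,0,0,0,0.365,0.16,0,0,0,0,0,0.365,0.16,0,0,0,0,0,0.365,0.16,0,0,0,0,0,0.365,0.16,0,0,0,0,0,0.365,0.16,0,0,0,0,0,0.365,0.16,0,0,0,0,0,0.365,0.16,0,0,0,0,0,0.365,0.16,0,0]}}

```text
time: 1.85
tool_pos: [0.4324, -0.0706, 0.2752]
ee_rot: [-3.141, 0.0, 1.531]
wrist_force: [-0.2, -0.7, -0.6]
width: 0.0005
finger_force: 0.0
```

Emit:
{"op": "move_arm", "data": {"motion": [0,0,0,0.365,0.16,0,0,0,0,0,0.365,0.16,0,0,0,0,0,0.365,0.16,0,0,0,0,0,0.365,0.16,0,0,0,0,0,0.365,0.16,0,0,0,0,0,0.365,0.16,0,0,0,0,0,0.3,0.16,0,0,0,0,0,0.2,0.16,0,0,0,0,0,0,0,0,0,0,0,0,0,0,0,0]}}

```text
time: 2.68
tool_pos: [0.5706, 0.1919, 0.2736]
ee_rot: [-3.138, 0.001, 1.533]
wrist_force: [0.7, 0.2, -0.2]
width: 0.0006
finger_force: 0.0
```

```bash
cat >> h.py <<'E'
def pf(o=np.array([.5668,.1505]),th=-.0386):
    s=robot.get_obs(); d=s['tool_pos'][:2]-o; c,n=np.cos(th),np.sin(th)
    print('xp,yp,z',np.round([1e3*(c*d[0]+n*d[1]),1e3*(-n*d[0]+c*d[1]),1e3*s['tool_pos'][2]],1),'rot',np.round(s['ee_rot'],4),'F',np.round(s['wrist_force'],1),s['time'],s['width'],s['finger_force'])
E
python3 - <<'E'
from h import *
pf(); snap('side','s2.png')
b=cv2.imread('pics/s2.png')[80:260,225:405];cv2.imwrite('pics/s2c.png',cv2.resize(b,None,fx=3.3,fy=3.3,interpolation=cv2.INTER_CUBIC))
E
```

```text
xp,yp,z [  2.2  41.6 273.6] rot [-3.1383e+00  1.4000e-03  1.5332e+00] F [ 0.7  0.2 -0.2] 2.6833 0.0006208617862157346 0.0
```

View pics/s2c.png

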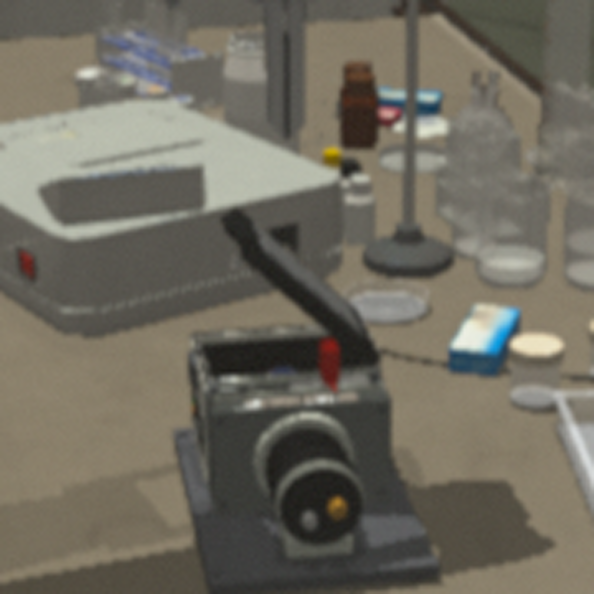

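Emit:
{"op": "move_arm", "data": {"motion": [0,0,0,0.235,0,0,0,0,0,0,0,0,0.25,0,0,0,0,0,0,0.25,0,0,0,0,0,0,0.2,0,0,0,0,0,0,0.06,0,0,0,0,0,0,0.06,0,0,0,0,0,0,0,0]}}

```text
time: 3.32
tool_pos: [0.5712, 0.2136, 0.1933]
ee_rot: [-3.141, 0.0, 1.53]
wrist_force: [0.3, -0.6, -0.2]
width: 0.0005
finger_force: 0.0
```

```bash
python3 -c "
from h import *
pf()"
```

```text
xp,yp,z [  2.   63.2 193.3] rot [-3.1410e+00  4.0000e-04  1.5302e+00] F [ 0.3 -0.6 -0.2] 3.3167 0.0005004664389307305 0.0
```

Emit:
{"op": "move_arm", "data": {"motion": [0,0,0,0,-0.048,0.039,0,0,0,0,0,-0.048,0.039,0,0,0,0,0,-0.048,0.039,0,0,0,0,0,-0.048,0.039,0,0,0,0,0,-0.032,0.049,0,0,0,0,0,-0.032,0.049,0,0,0,0,0,-0.032,0.049,0,0,0,0,0,-0.032,0.049,0,0,0,0,0,-0.022,0.055,0,0,0,0,0,-0.022,0.055,0,0,0,0,0,-0.022,0.055,0,0,0,0,0,-0.022,0.055,0]}}

```text
time: 4.32
tool_pos: [0.5307, 0.2162, 0.1355]
ee_rot: [-3.142, 0.0, 1.531]
wrist_force: [0.4, -0.4, 0.5]
width: 0.0003
finger_force: 0.1
```

Run:
```python
from h import *
pf(); snap('side','s3.png')
b=cv2.imread('pics/s3.png')[80:260,225:405];cv2.imwrite('pics/s3c.png',cv2.resize(b,None,fx=3.3,fy=3.3,interpolation=cv2.INTER_CUBIC))
```

```text
xp,yp,z [-38.6  64.3 135.5] rot [-3.1415e+00  2.0000e-04  1.5315e+00] F [ 0.4 -0.4  0.5] 4.3167 0.0002940267422742714 0.13179145753383636
```

View pics/s3c.png

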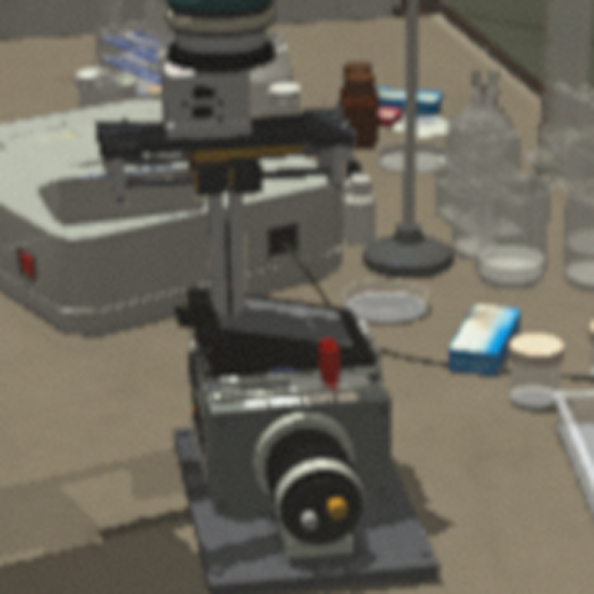

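The lid has followed the fingers down to about 0.2 rad. The fingertip is at about (235,312), on its front part. Next I press on.

Emit:
{"op": "move_arm", "data": {"motion": [0,0,0,0,-0.03,0.06,0,0,0,0,0,-0.03,0.06,0,0,0,0,0,-0.02,0.04,0,0,0,0,0,0,0.03,0,0,0,0,0,0,0.02,0,0,0,0,0,0,0.02,0,0,0,0,0,0,0,0]}}

```text
time: 4.95
tool_pos: [0.5223, 0.2165, 0.1125]
ee_rot: [-3.14, 0.0, 1.532]
wrist_force: [0.7, 0.7, -0.0]
width: 0.0003
finger_force: 0.0
```

```bash
python3 -c "
from h import *
pf()"
```

```text
xp,yp,z [-47.   64.2 112.5] rot [-3.1399e+00  4.0000e-04  1.5315e+00] F [ 0.7  0.7 -0. ] 4.95 0.00031897068563295527 0.0
```

Emit:
{"op": "move_arm", "data": {"motion": [0,0,0,0,0,0.02,0,0,0,0,0,0,0.02,0,0,0,0,0,0,0,0]}}

```text
time: 5.2
tool_pos: [0.5227, 0.2166, 0.112]
ee_rot: [3.141, -0.0, 1.532]
wrist_force: [-4.7, -1.0, 9.8]
width: 0.0008
finger_force: 5.0
```

Emit:
{"op": "move_arm", "data": {"motion": [0,0,0,0,0,-0.22,0,0,0,0,0,0,-0.25,0,0,0,0,0,0,-0.2,0.45,0,0,0,-0.224,0.237,0,0.45,0,0,0,-0.224,0.237,0,0.45,0,0,0,-0.224,0.236,0,0.45,0,0,0,0,0,0,0.45,0,0,0,0,0,0,0.45]}}

```text
time: 5.87
tool_pos: [0.5917, 0.1454, 0.1755]
ee_rot: [-3.14, 0.0, 1.529]
wrist_force: [-0.6, 1.4, -0.1]
width: 0.037
finger_force: 0.0
```

Run:
```python
from h import *
pf(); snap('wrist','w1.png'); c=robot.get_calibration('wrist')
s=robot.snapshot('side')[:,:,::-1][80:260,225:405]
cv2.imwrite('pics/s4c.png',cv2.resize(s,None,fx=3.3,fy=3.3,interpolation=cv2.INTER_CUBIC))
R=Ro.from_euler('z',-.0386).as_matrix()
for X in([24,-3,134],[0,-25,101],[24,-25,101],[-24,-25,101]): print(X,proj(c,R@np.array(X)/1e3+[.5668,.1505,0]))
```

```text
xp,yp,z [ 25.1  -4.1 175.5] rot [-3.1402  0.      1.5288] F [-0.6  1.4 -0.1] 5.8667 0.03696113810395295 0.0
[24, -3, 134] [[322.53083979 269.63519108]]
[0, -25, 101] [[288.7125556  283.80743732]]
[24, -25, 101] [[322.46381656 283.79092221]]
[-24, -25, 101] [[254.96913241 283.8239486 ]]
```

View pics/w1.png

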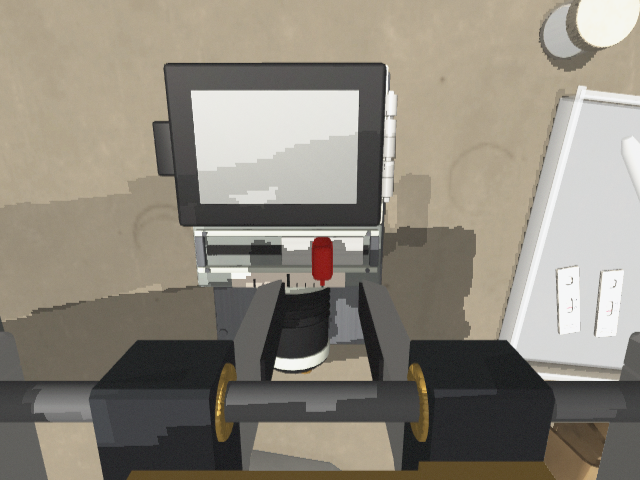

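View pics/s4c.png

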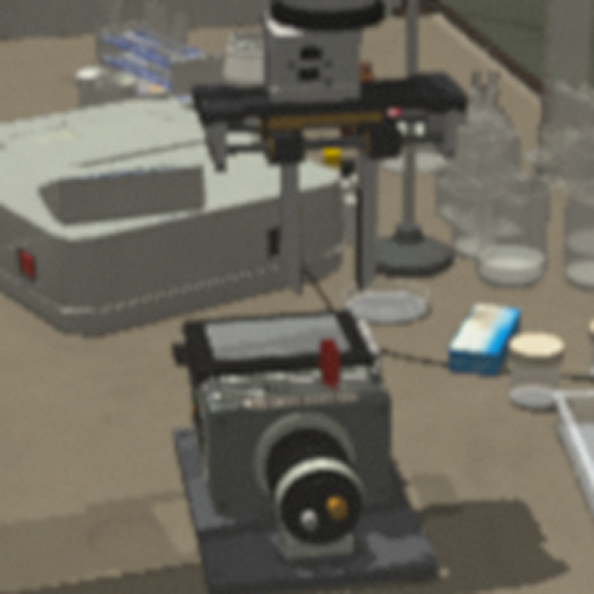

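The lid lies flat and shut. The tab at (322,258) and the half line at (288,281) agree with the fitted pose to about 2 px. Next I lower the fingers around the tab.

Emit:
{"op": "move_arm", "data": {"motion": [0,0,0,0,-0.01,0.2,0.45,0,0,0,0,0,0.2,0.45,0,0,0,0,0,0.15,0.45,0,0,0,0,0,0.09,0.45,0,0,0,0,0,0,0.45,0,0,0,0,0,0,0.45]}}

```text
time: 6.47
tool_pos: [0.5896, 0.1474, 0.1123]
ee_rot: [-3.141, 0.0, 1.533]
wrist_force: [-0.1, 0.6, -0.2]
width: 0.0418
finger_force: 0.0
```

```bash
python3 -c "
from h import *
pf()"
```

```text
xp,yp,z [ 22.9  -2.2 112.3] rot [-3.141   0.      1.5327] F [-0.1  0.6 -0.2] 6.4667 0.041766914032362136 0.0
```

Free and centred to within about 1 mm, so I close the fingers.

Emit:
{"op": "move_arm", "data": {"motion": [0,0,0,0,0.01,0,0.2,0,0,0,0,0,0,0.15,0,0,0,0,0,0,0,0,0,0,0,0,0,0,0,0,0,0,0,0,0,0,0,0,0,0,0,0]}}

```text
time: 6.97
tool_pos: [0.5919, 0.1466, 0.1129]
ee_rot: [3.14, -0.0, 1.531]
wrist_force: [1.4, 0.3, 0.6]
width: 0.0116
finger_force: 30.0
```

```bash
python3 -c "
from h import *
pf()"
```

```text
xp,yp,z [ 25.3  -2.9 112.9] rot [ 3.1395e+00 -2.0000e-04  1.5312e+00] F [1.4 0.3 0.6] 6.9667 0.011649518238984895 30.000025928020477
```

Emit:
{"op": "move_arm", "data": {"motion": [0,0,0,0,-0.04,0,0,0,0,0,0,-0.04,0,0,0,0,0,0,-0.04,0,0,0,0,0,0,-0.04,0,0,0,0,0,0,-0.04,0,0,0,0,0,0,-0.02,0,0,0,0,0,0,0,0,0,0,0,0,0,0,0,0]}}

```text
time: 7.63
tool_pos: [0.5708, 0.1475, 0.1129]
ee_rot: [3.136, -0.0, 1.531]
wrist_force: [7.0, 0.1, -0.7]
width: 0.0114
finger_force: 30.0
```

Run:
```python
from h import *
pf(); snap('wrist','w2.png'); pf(); snap('top','t2.png')
a=cv2.imread('pics/w2.png')[215:305,180:400]
b=cv2.imread('pics/t2.png')[180:252,230:320]
a=cv2.resize(a,(792,324),interpolation=cv2.INTER_CUBIC);b=cv2.resize(b,(340,272),interpolation=cv2.INTER_CUBIC)
o=np.zeros((600,800,3),np.uint8);o[:324,:792]=a;o[326:598,:340]=b;cv2.imwrite('pics/m2.png',o)
```

```text
xp,yp,z [  4.1  -2.9 112.9] rot [ 3.1365e+00 -4.0000e-04  1.5314e+00] F [ 7.   0.1 -0.7] 7.6333 0.011404666978822035 29.999695122241974
xp,yp,z [  4.1  -2.9 112.9] rot [ 3.1365e+00 -4.0000e-04  1.5312e+00] F [ 7.1  0.7 -0.8] 7.6833 0.011764065590048537 29.99964326620102
```

View pics/m2.png

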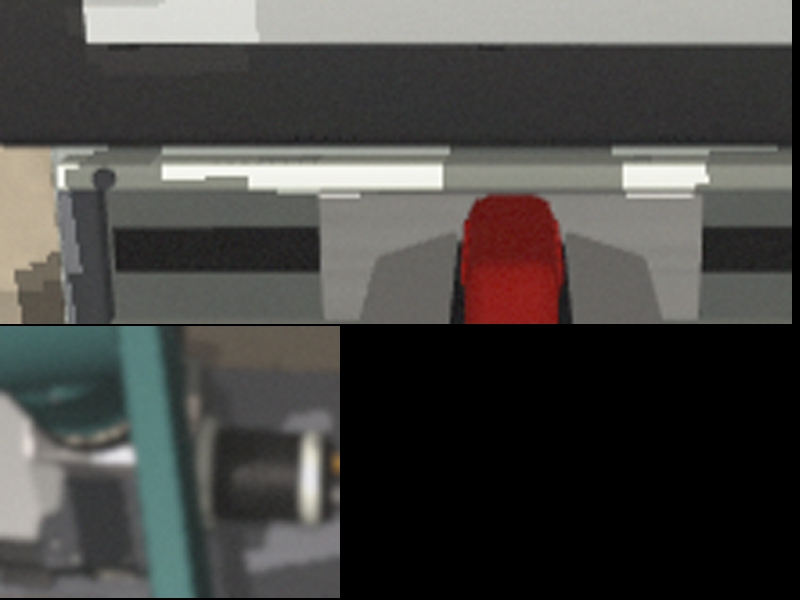

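The pull holds at 7.0 N, about 21 mm of travel, and the tab sits firmly between the pads. The scale is below the crop. I draw it the rest of the way.

Emit:
{"op": "move_arm", "data": {"motion": [0,0,0,0,-0.015,0,0,0,0,0,0,-0.015,0,0,0,0,0,0,0,0,0,0,0,0,0,0,0,0]}}

```text
time: 8.07
tool_pos: [0.5681, 0.1476, 0.1129]
ee_rot: [3.136, -0.0, 1.531]
wrist_force: [7.8, 0.4, -0.8]
width: 0.0119
finger_force: 30.0
```

Run:
```python
from h import *
pf(); snap('wrist','w3.png'); c=robot.get_calibration('wrist'); pf();
R=Ro.from_euler('z',-.0386).as_matrix()
for X in([0,-3,134],[0,-25,101],[24,-25,101],[-24,-25,101]): print(X,proj(c,R@np.array(X)/1e3+[.5668,.1505,0]))
a=cv2.imread('pics/w3.png')[250:400,220:420]
cv2.imwrite('pics/w3c.png',cv2.resize(a,None,fx=4,fy=4,interpolation=cv2.INTER_CUBIC))
```

```text
xp,yp,z [  1.4  -2.9 112.9] rot [ 3.1359e+00 -4.0000e-04  1.5312e+00] F [ 7.8  0.4 -0.8] 8.0667 0.011885738143688688 29.99965935945511
xp,yp,z [  1.4  -2.9 112.9] rot [ 3.1360e+00 -5.0000e-04  1.5312e+00] F [ 6.8  0.9 -1.2] 8.1167 0.01198414518112235 29.999662935733795
[0, -3, 134] [[320.71251348 315.33545098]]
[0, -25, 101] [[320.49390721 325.41624077]]
[24, -25, 101] [[363.88367817 325.28800491]]
[-24, -25, 101] [[277.04733636 325.5446445 ]]
```

View pics/w3c.png

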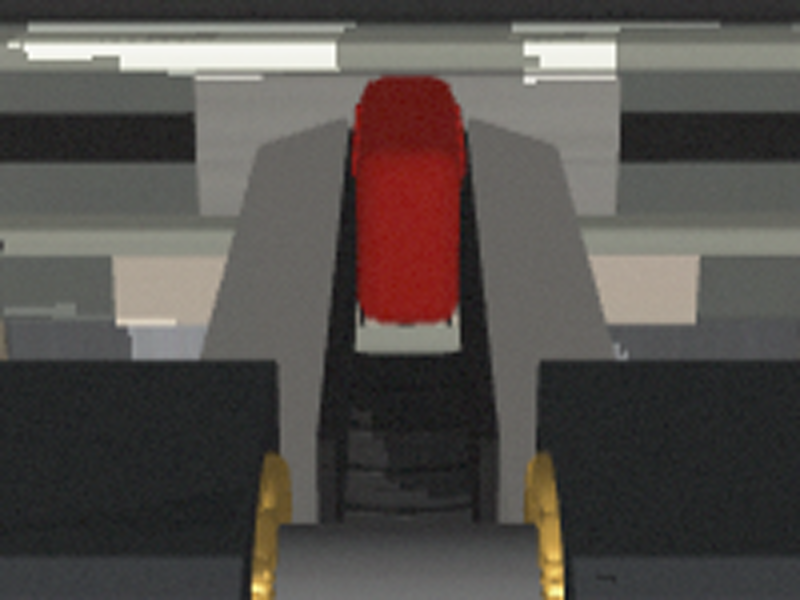

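The white scale's ends in the crop, at x=113 and 698, centre on 405.5, and the tab's foot is at about 406. That is within about 0.2 mm of half and agrees with 23.9 mm of travel and the 7.8 N pull. I hold there briefly, then hand it in.

Emit:
{"op": "move_arm", "data": {"motion": [0,0,0,0,0,0,0,0,0,0,0,0,0,0,0,0,0,0,0,0,0,0,0,0,0,0,0,0,0,0,0,0,0,0,0,0,0,0,0,0,0,0]}}

```text
time: 8.62
tool_pos: [0.5681, 0.1476, 0.1128]
ee_rot: [3.136, -0.0, 1.531]
wrist_force: [7.7, -0.1, -1.0]
width: 0.012
finger_force: 30.0
```

```bash
python3 -c "
from h import *
pf(); print(robot.close_job())"
```

```text
xp,yp,z [  1.4  -2.9 112.8] rot [ 3.1361e+00 -4.0000e-04  1.5312e+00] F [ 7.7 -0.1 -1. ] 8.6167 0.011975212943641844 29.999701380729675
the job is handed in; nothing more can be done
None
```

I pressed the lid fully shut first, then drew the shutter to half open (about 23.9 mm of travel, 7.7 N pull) and handed the job in at 8.6 s with the fingers still holding it; the fingers hid the pointer, so half was judged from the tab against the scale's ends.

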